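# Lock the catch cup up into the sample mill's bayonet collar

### The job

Put the steel catch cup back on the small grey rock mill: carry it by its black handle, bring it up under the mill's head with the handle swung out to the left (as seen from the mill's front, where the handle comes out), feel for the angle at which its lugs go up through the gaps of the collar, push it up against the spring, swing the handle to the right until it stops, let it settle down into its locking pockets and let go, so that it hangs locked and upright. The collar is not always clamped at quite the same angle, so feel for the way in and for the stop and do not force the cup in the mill; keep the cup upright and leave everything else on the desk where it is.

Things in the scene. Friction and masses are not known exactly. Their poses are not given: they have to be found in the camera images.
- catch_cup: Loose steel cup, 44 mm diameter, 72 mm high, about 0.2 kg, with a straight black handle. Origin: centre of its underside, on its axis; z up. The handle sticks out along the cup's own -x. The top edge tapers from 44 to 37 mm over the last 4 mm. It stands on the desk on its flat bottom.
- cup_grip (a point): Point in the middle of the handle's flat-sided black grip, 100 mm from the cup's axis, 33 mm above its underside. The grip is 18 mm wide, 22 mm high, 46 to 138 mm from the axis. A good place to take it across from above.
- cup_lug (a point): Tip of the lug straight above the handle, 28 mm from the cup's axis, 64.5 mm above its underside. There are three equal lugs 120 degrees apart; each stands 6 mm out of the wall, is 10 mm wide, and spans 62 to 67 mm above the cup's underside.
- mill: Fixed grey bench mill. Origin: on the desk under the mouth's axis; its own -x is its front, where the cup's handle comes out; z up. Base plate 14 mm thick, 120 mm wide, from 50 mm before to 135 mm behind the axis; column behind; head 72 mm in diameter, 135 to 195 mm above the desk; motor behind up to 245 mm. More than 50 N between lugs and collar (about 10 N sideways on the handle at the stop) is too much.
- mill_mouth (a point): Centre of the mouth on the underside of the bayonet collar, 135 mm above the desk; opens downwards. Bore 47 mm (1.5 mm play round the cup), with three gaps for the lugs (play about 3 degrees each way). The collar is clamped at an angle that cannot be read: the cup goes in at a yaw of -0.43 rad to the mill and locks at +0.43 rad, both shifted by one unknown amount up to 0.45 rad either way.
- spring_face (a point): Face of the sprung plate in the head, 13 mm above the collar's underside, that presses on the cup's top: 2 N at first, 5 N at its hard end 10 mm higher (cup's origin then 49 mm below the collar's underside). To turn, the cup must be up at least 8 mm past the collar's underside with its lugs' undersides (its origin less than 54 mm below the collar's underside).
- lock_point (a point): Where the cup's origin ends when locked: on the mouth's axis, 58 mm below the collar's underside, 77 mm above the desk. Behind the gaps comes a hump 8 mm high, then pockets 4 mm deep with a high stop wall behind (play in the pocket about 3 degrees each way). From gap to pocket the cup turns 0.86 rad anticlockwise seen from above (handle from left to right as you face the mill's front).
- jar_3: Bystander: sample jar with red lid, 48 mm diameter, 70 mm high; origin at the centre of its underside.
- petri_1: Bystander: glass dish with grains, 65 mm diameter, 16 mm high.
- tape_roll: Bystander: tan tape roll, 89 mm diameter, 24 mm high.
- sample_tin: Bystander: round grey tin, 58 mm diameter, 38 mm high.

How it is judged:
On the way:
1. the cup is pushed up into the mouth, its lugs above the collar's hump (z of catch_cup in the frame of mill_mouth above -0.0555 m and horizontal distance between catch_cup and mill_mouth below 0.008 m), for 0.1 s.
At the end, for the whole second after the job is handed in: The cup hangs at rest in the mill, its lugs in the locking pockets: its underside 56 to 61 mm below the collar's underside, its axis within 6 mm of the mouth's, upright within 0.12 rad, the handle pointing out of the mill's front, not to the left of its middle (by more than 20 mm at the grip point) (z of catch_cup in the frame of mill_mouth between -0.061 and -0.056 m and horizontal distance between catch_cup and mill_mouth below 0.006 m and angle between catch_cup's own z axis and vertical below 0.12 rad and x of cup_grip in the frame of mill below -0.05 m and y of cup_grip in the frame of mill below 0.02 m and contact force between catch_cup and mill above 0.8 N and linear speed of catch_cup below 0.02 m/s and angular speed of catch_cup below 0.1 rad/s); the robot touches nothing.
It fails at once if the cup and the mill are pressed together with more than 50 N (contact force between catch_cup and mill above 50 N).
It fails at once if the cup is tipped over (angle between catch_cup's own z axis and vertical above 0.5 rad).
It fails at once if a bystander is moved more than 25 mm (distance of any of jar_3, petri_1, tape_roll, sample_tin from where it was at the start of the episode above 0.025 m).
It also fails if it takes over 72 s, if anything falls off the work surface, if the arm or the gripper's body presses on something with over 40 N, if the wrist force passes 120 N, or if a joint passes its speed limit or range.

### The arm

A 6-joint arm with a two-finger parallel gripper is mounted at the origin on a cart in front of the work surface, level with it; the furniture and walls round the work are solid. World frame = base frame: x ahead of the robot, y to its left, z up, the work surface at z = 0. Lengths are in m, angles in rad, forces in N, time in s.
With the tool pointing down it reaches from about 0.275 to 0.85 m from the base axis. Payload 19 kg.
Tool frame: the origin (TCP) lies at the centre of the arm's flange, where the gripper is bolted on; the fingertips stand 173 mm ahead of it and the grasp point (between the pads) lies 155 mm ahead of it (manip.tcp_to_tips is the distance from the TCP to the fingertips, in m); z points along the fingers, y is the direction in which the jaws open and shut (so a half turn about z gives the same grasp; the last joint's range is limited). The gripper opens to 85 mm and grips with 20 to 120 N. Pads are 22 mm wide; open, the fingers measure 114 mm over their backs; the gripper's body (76 mm by 85 mm) begins 54 mm behind the grasp point. The pads swing forward as they close: fully open they stand 13 mm farther back than shut.
Start: joints at [1.191, 0.15, 1.437, -0, 1.554, -0.134], TCP at [0.14, 0.558, 0.405] pointing down, gripper open.
Joint ranges: [-2.8, 2.8], [-0.68, 2.1], [0.12, 2.68], [-1.39, 4.53], [0.16, 2.79], [-2.81, 2.81]. Speed limits (rad/s): [1.89, 1.89, 2.22, 3.01, 3.01, 3.01].

### API

Orientations are given as a 3x3 rotation matrix whose columns are the frame's x, y, z axes.
In Python, from bench import manip gives the robot as it stands.
- The arm moves only by the tool play_rows, never from a script. Its argument "steps" is a list of rows, each a list of 7 numbers: the shift along the tool's x, y, z in units of 25 mm (1.0 is 25 mm), then the turn, a rotation vector about the tool's x, y, z in units of 5 degrees (1.0 is 5 degrees), then the opening, from 0 (shut) to 1 (fully open). In form: [[dx, dy, dz, ax, ay, az, claw], ...]. A call has 1 to 8 rows; each row shifts and turns the commanded pose from where the row before left it, along the tool's axes as they then stand; what a row does not reach is not made up. A row lasts 1/8 s, in which the tool goes at most 62.5 mm and 10.7 degrees, less where a joint would pass 70% of its speed; a pose out of reach is approached as far as the arm can. A call is refused whole if a number of a shift passes 1 or a number of a turn 1, either way. A call with a gripper value outside its range is refused whole. The fingers move at their own pace and stop on an object; "grip_force" is the grip in N (left out, the last holds). Time passes only in rows, so rows that do not move let the fingers close. It gives the time, the measured TCP pose, the force and the opening at its end, in the units of the state.
- manip.read_state(): the state, without advancing time (a new reading comes with each control period).
- manip.snapshot(name): name is "scene" or "side" or "wrist"; returns a dict with "frame" (384x512x3 uint8, red, green, blue), "fov_y" (degrees; the focal length in pixels is half the picture's height over the tangent of half this angle, whatever the lens; pixels are square), "cx", "cy" (the principal point, pixels), "dist_coeffs" ([k1, k2, p1, p2, k3] as OpenCV has them; the pictures are not rectified), "R" (3x3) and "t" (3): a world point X has camera coordinates R X + t. Camera axes: x right, y down, z forward; pixel columns grow to the right and rows downward; lengths in m; the calibration is good to about 2 mm. A picture is of the moment at which its call begins. There is no depth.
- manip.job_done(): hands the job in, once; it reports no verdict.
Trained networks look in the newest picture that a camera, given by its name, has taken for a name from the list of things; names that differ only in an ending like _2 or _b are one class to them, and where a whole thing is asked for, a point or a joint stands for the part that bears it (a point fixed in the world has none). Each returns a list of dicts, best first, with "score" (0 to 1); they miss things now and then, are a little off and sometimes report something else, mostly with a low value. They report only what shows in the picture. A call takes as long as a camera call.
- manip.recognise(camera, query): "uv" ([column, row] in pixels, amid what is visible of it).
- manip.trace(camera, query): "pixels" (384x512 bool, what is visible of it) and "uv" ([column, row] in pixels, amid what is visible of it).
The state is a dict: "time": time; "joint_positions": joint angles; "qvel": joint speeds; "joint_efforts": joint torques, N m; "tcp_pos": TCP position; "tcp_rot": TCP orientation; "ft_force": force on the tool from outside, world axes, zero at the start; "moment": the same for the moment, N m; "gripper_width": finger opening in m.
Only numpy, scipy, OpenCV 4.12 (cv2) and the standard library are available. Lean on these libraries where they do the work, as an engineer would, in place of code of your own. Each camera call takes 0.05 s, during which the arm holds its last target.

## Working session

There is one attempt and no reset: what is moved stays moved. The work goes in short steps, Python scripts to look and compute and a tool call to move; the robot and the scene stay as the last step left them, time stands still between calls to the robot, and variables do not carry over. Pictures are saved under pics/ and viewed, and the job is handed in when it is done.

Besides the shell and the picture viewer there is one more tool, called by a JSON object that holds its "method" and its "body". play_rows: Moves the arm, as the interface text tells. Its arguments: {"type":"object","properties":{"steps":{"type":"array"},"grip_force":{"type":"number"}},"required":["steps"]}

```bash
ls; mkdir -p pics
python3 - <<'E'
from bench import manip
import cv2
s=manip.read_state()
for k,v in s.items(): print(k,v)
for n in ["scene","side","wrist"]:
    p=manip.snapshot(n); cv2.imwrite(f"pics/{n}0.png",p["frame"][:,:,::-1])
    print(n,p["fov_y"],p["cx"],p["cy"],p["dist_coeffs"],p["R"],p["t"])
    for q in ["catch_cup","cup_grip","mill","mill_mouth","jar_3","petri_1","tape_roll","sample_tin"]:
        try:
            r=manip.recognise(n,q); print(q,[(x["uv"],round(x["score"],2)) for x in r[:2]])
        except Exception as e: print(q,e)
E
```

```text
pics
time 0.0
joint_positions [ 1.19100088e+00  1.50957139e-01  1.43801802e+00 -6.67562846e-06
  1.55380393e+00 -1.33977609e-01]
qvel [-1.39382659e-03  1.39306752e-04 -5.71604173e-04  1.56995715e-03
  9.89515600e-04 -1.43727847e-05]
joint_efforts [ 1.99878290e-03 -7.13069773e+01 -5.70836127e+01 -2.40924601e-04
  9.50947433e-03 -4.88738650e-06]
tcp_pos [0.13991792 0.55767313 0.40409826]
tcp_rot [[-9.69938625e-01  2.43349289e-01 -4.33651397e-04]
 [ 2.43349628e-01  9.69938008e-01 -1.10437171e-03]
 [ 1.51866902e-04 -1.17670168e-03 -9.99999296e-01]]
ft_force [ 0.11386814 -0.69303025 -0.77096546]
moment [ 0.00327895  0.0059197  -0.03137867]
gripper_width 0.0857953067917499
scene 42.01312515062503 261.4374029921911 184.58369954348404 [-0.08322678  0.          0.          0.          0.        ] [[ 0.48523814 -0.874176   -0.01898068]
 [-0.45001181 -0.23106324 -0.86261182]
 [ 0.74968881  0.42711368 -0.50551022]] [-0.29131865  0.34249736  1.1648415 ]
catch_cup [([313.0, 222.9], 0.83), ([252.7, 166.8], 0.48)]
cup_grip [([313.7, 217.6], 0.65)]
mill [([253.4, 169.0], 0.87)]
mill_mouth [([253.7, 1
[... 363 characters left out ...]
0.77120151 -0.49627465]] [-0.52478365  0.23512359  0.84438637]
catch_cup [([286.9, 268.8], 0.87)]
cup_grip [([287.6, 269.8], 0.75)]
mill [([271.6, 177.5], 0.82)]
mill_mouth [([274.8, 176.0], 0.75)]
jar_3 [([338.3, 255.0], 0.79)]
petri_1 [([312.5, 241.5], 0.86)]
tape_roll [([373.6, 275.2], 0.97)]
sample_tin []
wrist 68.35877443249962 254.18790175776218 191.60750158581817 [0.01274 0.      0.      0.      0.     ] [[ 2.42866016e-01  9.70059840e-01 -7.37725574e-05]
 [ 9.35438551e-01 -2.34178028e-01  2.64793067e-01]
 [ 2.56847845e-01 -6.43782471e-02 -9.64305256e-01]] [-0.57450569 -0.03351349  0.37802488]
catch_cup []
cup_grip []
mill []
mill_mouth []
jar_3 []
petri_1 []
tape_roll []
sample_tin []
```

View pics/scene0.png

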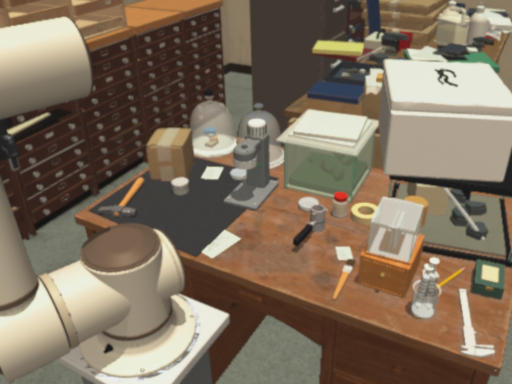

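View pics/side0.png

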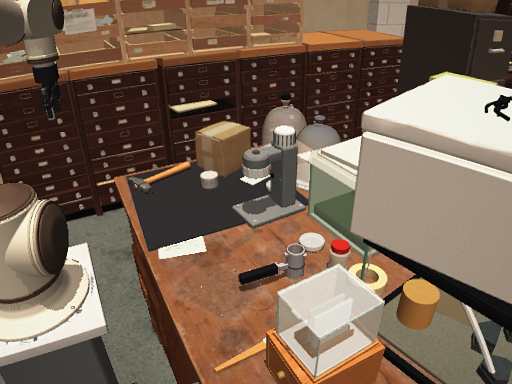

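View pics/wrist0.png

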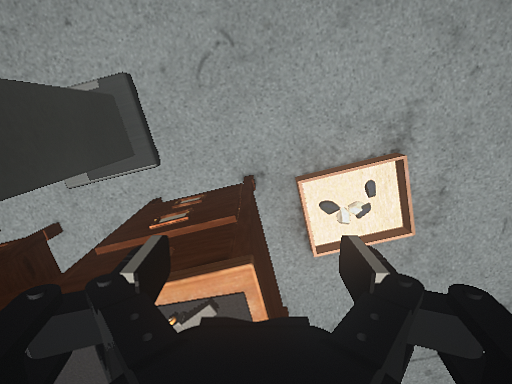

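```bash
cat > h.py <<'E'
import numpy as np, cv2
from bench import manip
from scipy.optimize import least_squares
def K(p):
    f=p["frame"].shape[0]/2/np.tan(np.radians(p["fov_y"])/2)
    return np.array([[f,0,p["cx"]],[0,f,p["cy"]],[0,0,1.]])
def proj(p,X):
    X=np.atleast_2d(np.asarray(X,float))
    r,_=cv2.Rodrigues(np.array(p["R"]))
    u,_=cv2.projectPoints(X,r,np.array(p["t"],float),K(p),np.array(p["dist_coeffs"],float)); return u[:,0]
def ray(p,uv):
    n=cv2.undistortPoints(np.array([[uv]],float),K(p),np.array(p["dist_coeffs"],float))[0,0]
    R=np.array(p["R"]);d=R.T@np.array([n[0],n[1],1]);c=-R.T@np.array(p["t"]);return c,d/np.linalg.norm(d)
def onz(p,uv,z):
    c,d=ray(p,uv);return c+d*(z-c[2])/d[2]
def tri(ps,uvs):
    A=np.zeros((3,3));b=np.zeros(3)
    for p,u in zip(ps,uvs):
        c,d=ray(p,u);M=np.eye(3)-np.outer(d,d);A+=M;b+=M@c
    return np.linalg.solve(A,b)
def crop(p,name,x0,y0,x1,y1,s,pts=None):
    im=p["frame"][y0:y1,x0:x1,::-1];im=cv2.resize(im,None,fx=s,fy=s,interpolation=cv2.INTER_CUBIC)
    if pts is not None:
        for c,P in pts:
            for u in proj(p,P):
                cv2.circle(im,(int((u[0]-x0+.5)*s),int((u[1]-y0+.5)*s)),2,c,-1)
    cv2.imwrite("pics/"+name,im)
E
python3 - <<'E'
from h import *
for n,c in [("scene",(220,100,380,260,)),("side",(220,110,400,300))]:
    p=manip.snapshot(n); np.save(f"{n}.npy",p,allow_pickle=True)
    crop(p,f"{n}1.png",*c,4 if n=="scene" else 3)
E
python3 - <<'E'
from h import *
S=np.load("scene.npy",allow_pickle=True).item();D=np.load("side.npy",allow_pickle=True).item()
print(tri([S,D],[(313,222.9),(286.9,268.8)]), tri([S,D],[(253.5,168),(272,177)]))
print("jar",tri([S,D],[(344.6,206.6),(338.3,255)]),"petri",onz(D,(312.5,241.5),.016),onz(S,(304.8,203.4),.016),"tape",onz(S,(363.6,211.3),.024),onz(D,(373.6,275.2),.024),"tin",onz(S,(180.4,184.9),.019))
E
```

```text
[ 0.55795975 -0.20094364  0.02376384] [0.66373769 0.06348575 0.10380344]
jar [ 0.65890668 -0.25686255  0.05170649] petri [ 0.67162235 -0.13843342  0.016     ] [ 0.66101221 -0.12540623  0.016     ] tape [ 0.69137949 -0.31088581  0.024     ] [ 0.71542734 -0.31954852  0.024     ] tin [0.56847634 0.29949798 0.019     ]
```

View pics/scene1.png

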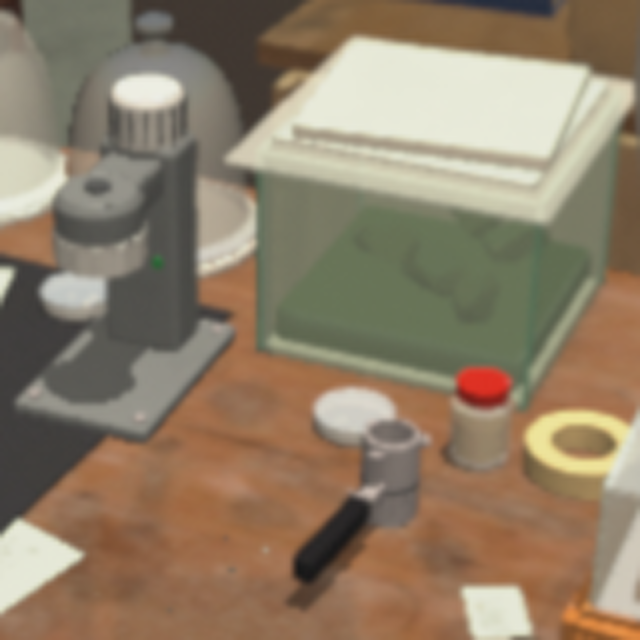

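View pics/side1.png

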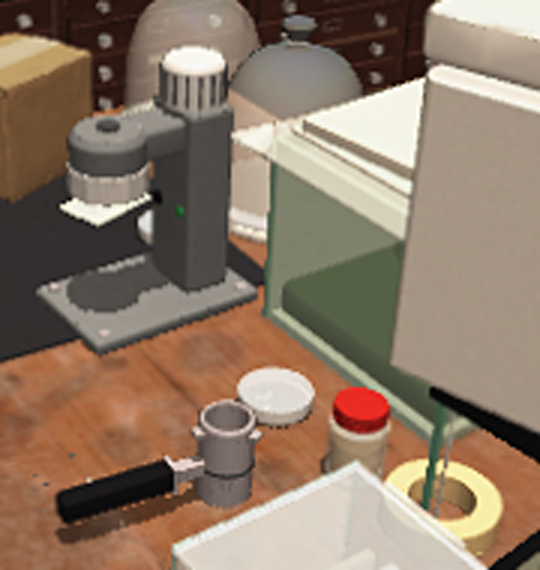

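```bash
cat > model.py <<'E'
from h import *
def T(x,y,a,P):
    P=np.atleast_2d(P);c,s=np.cos(a),np.sin(a)
    return np.c_[x+c*P[:,0]-s*P[:,1],y+s*P[:,0]+c*P[:,1],P[:,2]]
def ring(r,z,n=40):
    t=np.linspace(0,2*np.pi,n,endpoint=False);return np.c_[r*np.cos(t),r*np.sin(t),0*t+z]
E
python3 - <<'E'
from model import *
S=np.load("scene.npy",allow_pickle=True).item();D=np.load("side.npy",allow_pickle=True).item()
def fit(obs,x0):
    def f(q): return np.concatenate([(proj(p,T(*q,P))-u).ravel() for p,P,u in obs])
    r=least_squares(f,x0);print(r.x,"res",np.abs(r.fun).max(),r.fun.round(1));return r.x
# base corners: front-left / front-right as from front (left = robot's +y..)
# facing mill's front looking along +x mill: left is +y mill
fl,fr,br=[-.05,.06,.014],[-.05,-.06,.014],[.135,-.06,.014]
c4=lambda a:(220+a[0]/4,100+a[1]/4); c3=lambda a:(220+a[0]/3,110+a[1]/3)
obs=[(S,fl,c4((18,402))),(S,fr,c4((147,434))),(S,br,c4((235,326))),(D,fl,c3((37,292))),(D,fr,c3((103,349))),(D,br,c3((258,292)))]
m=fit(obs,[.66,.06,0])
for pp in (S,D): fit([o for o in obs if o[0] is pp],m)
ob2=[(S,[0,0,.072],c4((398,433))),(D,[0,0,.072],c3((229,415))),(S,[-.138,0,.033],c4((301,564))),(D,[-.138,0,.033],c3((62,503)))]
c=fit(ob2,[.55,-.2,0])
for pp in (S,D): fit([o for o in ob2 if o[0] is pp],c)
for p,n,b,s in((S,"scene2.png",(220,100,380,260),4),(D,"side2.png",(220,110,400,300),3)):
    crop(p,n,*b,s,[((0,0,255),T(*m,[fl,fr,br,[.135,.06,.014]])),((0,255,0),T(*m,np.r_[ring(.036,.135),ring(.036,.195)])),((0,255,255),T(*c,np.r_[ring(.022,0),ring(.022,.068)])),((255,0,255),T(*c,[[-.046,0,.033],[-.1,0,.033],[-.138,0,.033],[-.028,0,.0645],[.014,.02425,.0645],[.014,-.02425,.0645]]))])
E
```

```text
[0.61447223 0.06060322 0.09603555] res 1.1031223857083887 [-0.4  0.1  1.1 -0.4  0.8 -0.5 -0.9 -0.4 -1.   0.1  0.7 -0.9]
[0.61276031 0.06152199 0.09070339] res 0.9063670401598642 [-0.9  0.2  0.5 -0.1  0.4 -0.2]
[0.61472275 0.05862861 0.10230221] res 1.0812883126926636 [-0.6 -0.  -0.4  0.4  1.1 -0.8]
[ 0.58075367 -0.20589    -0.08606471] res 1.126146508178465 [-0.8 -1.1  1.1  0.6 -0.7  0.5 -0.2  0.6]
[ 0.58053998 -0.20954821 -0.1032026 ] res 0.7819981648551106 [ 0.3 -0.8 -0.3  0.7]
[ 0.58121144 -0.20232574 -0.07027895] res 0.3935991215445256 [ 0.4 -0.3 -0.4  0.2]
```

View pics/scene2.png

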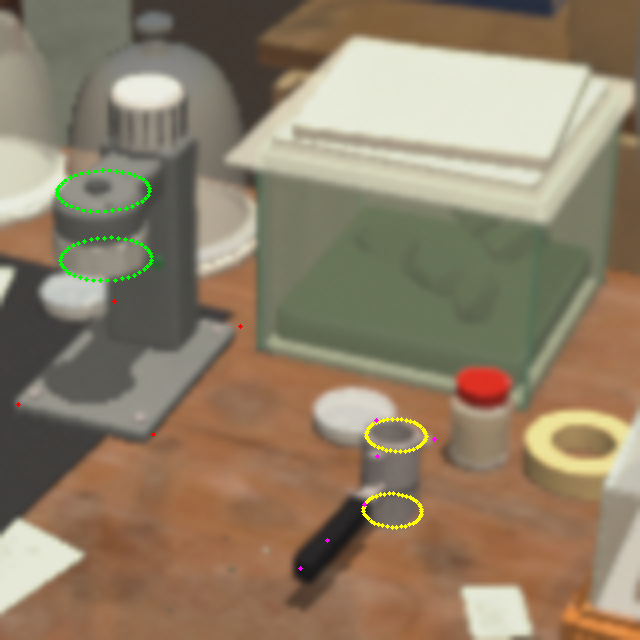

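View pics/side2.png

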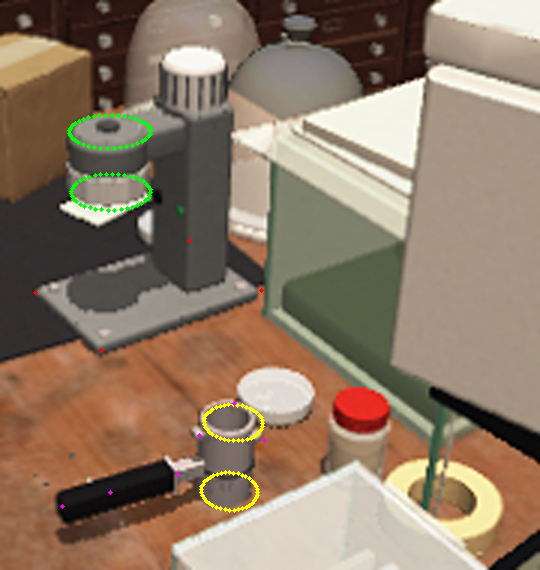

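{"method": "play_rows", "body": {"steps": [[-0.8,-1,0,0,0,-0.92,1],[-0.8,-1,0,0,0,-0.91,1],[-0.8,-1,0,0,0,0,1],[-0.8,-1,0,0,0,0,1],[-0.8,-1,0,0,0,0,1],[-0.8,-1,0,0,0,0,1],[-0.8,-1,0,0,0,0,1],[-0.8,-1,0,0,0,0,1]], "grip_force": 80}}

```text
time: 2.45
tcp_pos: [0.2759, 0.3399, 0.4048]
tcp_rot: [[-0.996, 0.086, 0.0], [0.086, 0.996, 0.0], [-0.0, 0.0, -1.0]]
ft_force: [0.1, -0.1, -0.3]
gripper_width: 0.0854
```

{"method": "play_rows", "body": {"steps": [[-0.44,-1,0.1,0,0,0,1],[-0.44,-1,0.1,0,0,0,1],[-0.44,-1,0.1,0,0,0,1],[-0.44,-1,0.1,0,0,0,1],[-0.44,-1,0.1,0,0,0,1],[-0.44,-1,0.1,0,0,0,1],[-0.44,-1,0.1,0,0,0,1],[-0.44,-1,0.1,0,0,0,1]]}}

```text
time: 3.45
tcp_pos: [0.3461, 0.1332, 0.3848]
tcp_rot: [[-0.996, 0.086, 0.0], [0.086, 0.996, -0.0], [-0.0, 0.0, -1.0]]
ft_force: [-0.1, 0.5, -0.2]
gripper_width: 0.0856
```

{"method": "play_rows", "body": {"steps": [[-0.44,-1,0.2,0,0,0,1],[-0.44,-1,0.2,0,0,0,1],[-0.44,-1,0.2,0,0,0,1],[-0.44,-1,0.2,0,0,0,1],[-0.44,-1,0.2,0,0,0,1],[-0.44,-1,0.2,0,0,0,1],[-0.44,-1,0.2,0,0,0,1],[-0.44,-1,0.2,0,0,0,1]]}}

```text
time: 4.45
tcp_pos: [0.4166, -0.0737, 0.3447]
tcp_rot: [[-0.996, 0.086, 0.0], [0.086, 0.996, -0.0], [-0.0, -0.0, -1.0]]
ft_force: [0.3, 0.3, 0.2]
gripper_width: 0.0849
```

{"method": "play_rows", "body": {"steps": [[-0.44,-1,0.2,0,0,0,1],[-0.44,-1,0.2,0,0,0,1],[-0.44,-1,0.2,0,0,0,1],[-0.44,-1,0.2,0,0,0,1],[-0.44,-0.8,0.2,0,0,0,1],[0,0,0,0,0,0,1]]}}

```text
time: 5.2
tcp_pos: [0.4611, -0.1981, 0.3192]
tcp_rot: [[-0.996, 0.087, -0.001], [0.087, 0.996, 0.0], [0.001, 0.0, -1.0]]
ft_force: [0.0, 0.1, 0.1]
gripper_width: 0.0854
```

Run:
```python
from model import *
p=manip.snapshot("wrist");np.save("w1.npy",p,allow_pickle=True)
cv2.imwrite("pics/w1.png",p["frame"][:,:,::-1])
print(manip.read_state()["tcp_pos"])
for q in ["catch_cup","cup_grip","cup_lug"]: print(q,[(x["uv"],round(x["score"],2)) for x in manip.recognise("wrist",q)[:2]])
print(proj(p,T(.58075,-.2059,-.086,[[0,0,.072],[-.1,0,.033],[-.138,0,.033],[-.046,0,.033]])))
```

```text
[ 0.46090606 -0.19733931  0.31942773]
catch_cup [([256.3, 271.0], 0.64)]
cup_grip [([486.1, 276.6], 0.22)]
cup_lug [([257.0, 269.4], 0.79)]
[[257.25035648 328.34308733]
 [257.01216451 210.10089594]
 [257.084241   170.81468718]
 [256.9205272  261.19352629]]
```

View pics/w1.png

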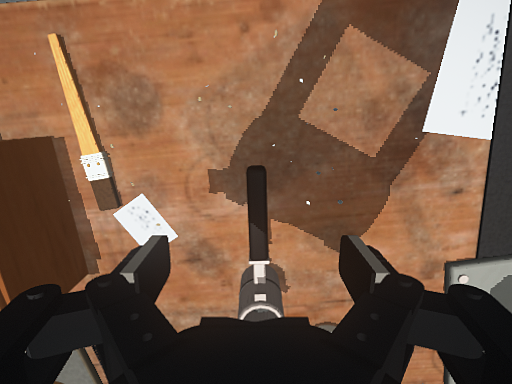

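Run:
```python
from model import *
p=np.load("w1.npy",allow_pickle=True).item()
crop(p,"w1c.png",200,150,320,330,3)
g=p["frame"].max(axis=2)
for r in range(164,266,6):
    c=[i for i in range(238,285) if g[r,i]<45]; print(r,c[0] if c else None,c[-1] if c else None, end=' ; ')
```

```text
164 None None ; 170 247 265 ; 176 247 265 ; 182 247 265 ; 188 247 265 ; 194 248 265 ; 200 248 265 ; 206 248 266 ; 212 248 266 ; 218 249 266 ; 224 249 266 ; 230 249 266 ; 236 266 266 ; 242 250 266 ; 248 250 250 ; 254 250 267 ; 260 None None ;
```

View pics/w1c.png

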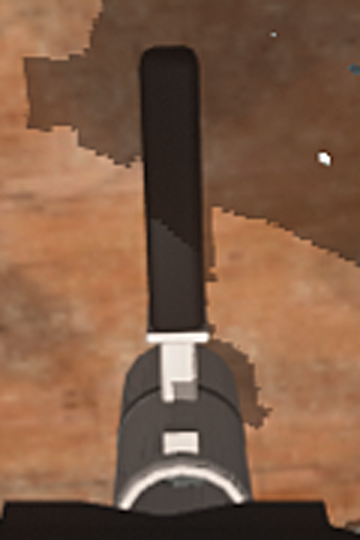

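Run:
```python
from model import *
p=np.load("w1.npy",allow_pickle=True).item()
obs=[([-.138,0,.044],(256.3,165.8)),([-.046,0,.044],(259,260)),([-.028,0,.067],(260,294.5))]
f=lambda q:np.concatenate([(proj(p,T(*q,P))-u).ravel() for P,u in obs])
r=least_squares(f,[.58,-.2,-.08]);q=r.x;print(q,r.fun.round(1),T(*q,[-.1,0,.033]))
```

```text
[ 0.57505495 -0.2021646  -0.0568917 ] [ 0.   0.8  0.   1.3 -0.  -2.2] [[ 0.47521674 -0.19647849  0.033     ]]
```

{"method": "play_rows", "body": {"steps": [[-0.34,0.07,0.8,0,0,-0.33,1],[-0.3,0,1,0,0,0,1],[0,0,1,0,0,0,1],[0,0,1,0,0,0,1],[0,0,0.8,0,0,0,1],[0,0,0.4,0,0,0,1],[0,0,0.24,0,0,0,1],[0,0,0,0,0,0,1]]}}

```text
time: 6.4
tcp_pos: [0.4771, -0.1964, 0.189]
tcp_rot: [[-0.998, 0.057, 0.0], [0.057, 0.998, -0.0], [-0.0, -0.0, -1.0]]
ft_force: [0.2, -0.1, -0.1]
gripper_width: 0.0852
```

Run:
```python
from model import *
p=manip.snapshot("wrist");np.save("w2.npy",p,allow_pickle=True)
s=manip.read_state();print(s["tcp_pos"],s["ft_force"])
crop(p,"w2.png",100,80,420,340,2)
p=manip.snapshot("side");crop(p,"side3.png",200,160,360,310,4)
```

```text
[ 0.4771787  -0.1964994   0.18923711] [-0.44505153  0.04569527 -0.45525915]
```

View pics/w2.png

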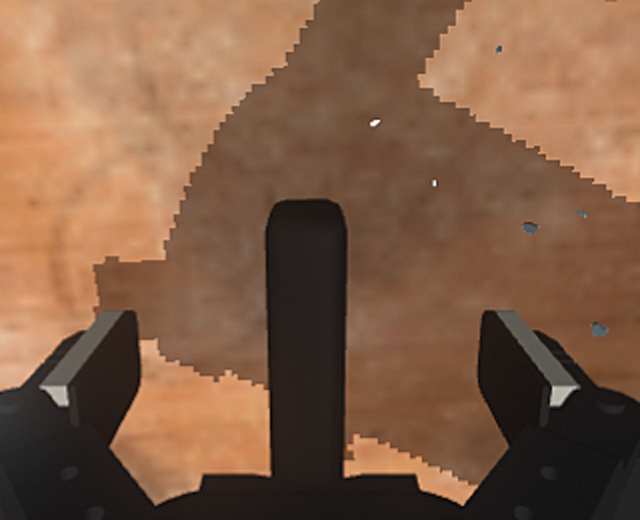

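View pics/side3.png

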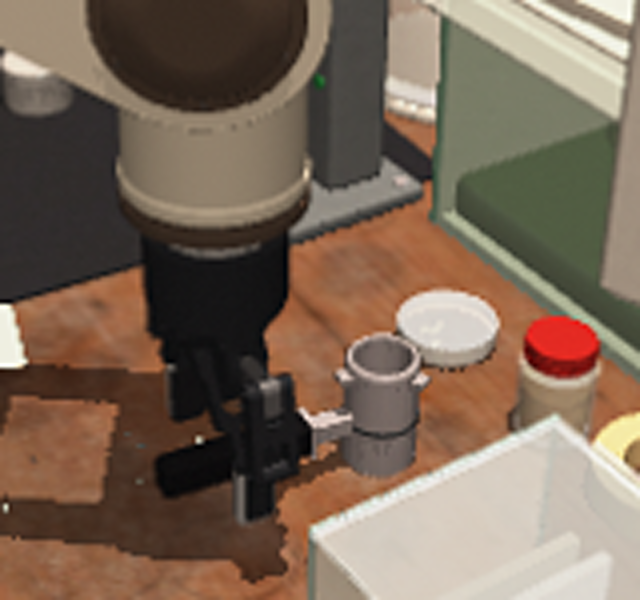

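{"method": "play_rows", "body": {"steps": [[0,0,0,0,0,0,0.4],[0,0,0,0,0,0,0.15],[0,0,0,0,0,0,0],[0,0,0,0,0,0,0],[0,0,0,0,0,0,0],[0,0,0,0,0,0,0]], "grip_force": 90}}

```text
time: 7.25
tcp_pos: [0.477, -0.1965, 0.1888]
tcp_rot: [[-0.998, 0.057, -0.0], [0.057, 0.998, -0.0], [0.0, -0.0, -1.0]]
ft_force: [-2.0, -0.3, 1.8]
gripper_width: 0.0166
```

{"method": "play_rows", "body": {"steps": [[0,0,-0.3,0,0,0,0],[0,0,-0.7,0,0,0,0],[0,0,-0.7,0,0,0,0],[0,0,0,0,0,0,0],[0,0,0,0,0,0,0]]}}

```text
time: 7.88
tcp_pos: [0.4769, -0.1964, 0.2312]
tcp_rot: [[-0.998, 0.057, 0.0], [0.057, 0.998, -0.0], [-0.0, -0.0, -1.0]]
ft_force: [-0.0, 0.9, -3.1]
gripper_width: 0.0165
```

Run:
```python
from model import *
s=manip.read_state();print(s["tcp_pos"],s["ft_force"],s["moment"],s["gripper_width"])
p=manip.snapshot("side");np.save("side4.npy",p,allow_pickle=True);crop(p,"side4.png",200,160,360,310,4)
p=manip.snapshot("scene");np.save("scene4.npy",p,allow_pickle=True);crop(p,"scene4.png",220,130,380,260,4)
```

```text
[ 0.47693283 -0.19643668  0.23116619] [-0.01515715  0.93511569 -3.13980071] [-0.02029749  0.23797113  0.03351657] 0.01649115167378458
```

View pics/side4.png

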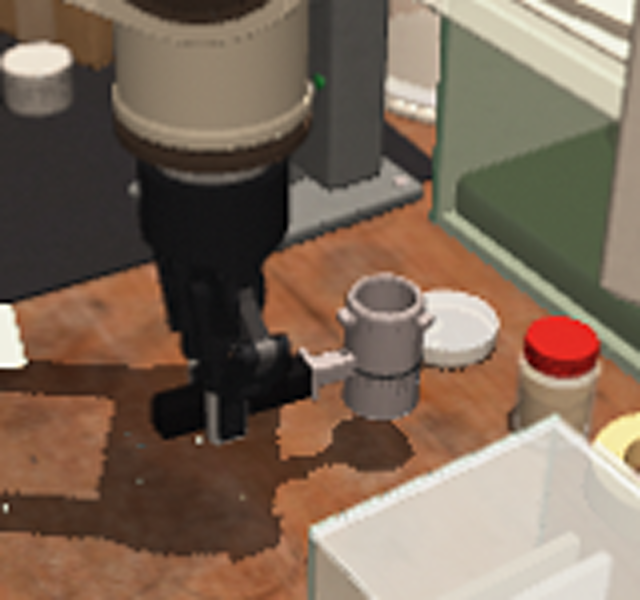

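View pics/scene4.png

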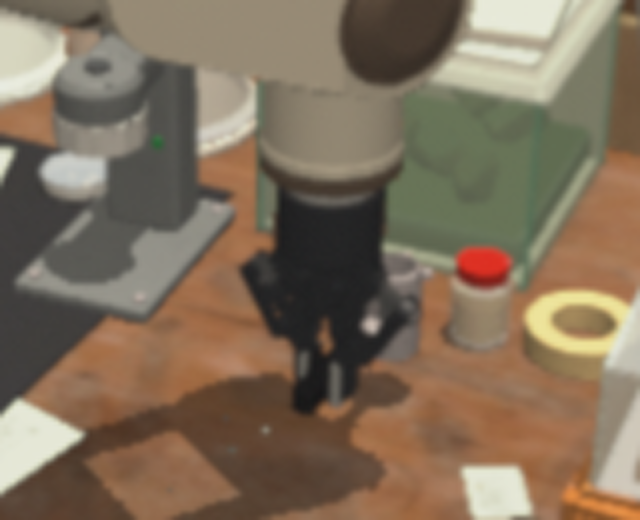

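```bash
cat > plan.py <<'E'
import numpy as np,sys
from bench import manip
def plan(goal,n,cur=None,claw=0):
    """goal x,y,z,cupyaw (None keep). rows"""
    s=manip.read_state();R=s["tcp_rot"]
    if cur is None: cur=[*s["tcp_pos"],np.arctan2(-R[1][0],-R[0][0])]
    cur=np.array(cur,float);g=np.array([c if v is None else v for v,c in zip(goal,cur)],float)
    out=[];pos=cur.copy()
    for i in range(n):
        tgt=cur+(g-cur)*(i+1)/n
        ax=-np.degrees(tgt[3]-pos[3])/5
        a=pos[3];tx=np.array([-np.cos(a),-np.sin(a)]);ty=np.array([-np.sin(a),np.cos(a)])
        d=tgt[:2]-pos[:2]
        row=np.round([d@tx/.025,d@ty/.025,-(tgt[2]-pos[2])/.025,0,0,ax,claw],2)
        # integrate rounded
        pos[:2]+=.025*(row[0]*tx+row[1]*ty);pos[2]-=.025*row[2];pos[3]-=np.radians(5*row[5])
        out.append([float(v)+0 for v in row])
    for k in range(0,n,8): print(out[k:k+8])
    print("max",np.abs(np.array(out)[:,:6]).max(),"end",pos.round(4));return pos
E
python3 - <<'E'
from plan import *
plan([.5015,.173,None,-.784],18)
E
```

```text
[[-0.01, 0.82, 0.0, 0.0, 0.0, 0.46, 0.0], [0.03, 0.82, 0.0, 0.0, 0.0, 0.47, 0.0], [0.06, 0.83, 0.0, 0.0, 0.0, 0.46, 0.0], [0.09, 0.81, 0.0, 0.0, 0.0, 0.46, 0.0], [0.12, 0.82, 0.0, 0.0, 0.0, 0.46, 0.0], [0.16, 0.8, 0.0, 0.0, 0.0, 0.47, 0.0], [0.19, 0.8, 0.0, 0.0, 0.0, 0.46, 0.0], [0.22, 0.8, 0.0, 0.0, 0.0, 0.46, 0.0]]
[[0.26, 0.78, 0.0, 0.0, 0.0, 0.46, 0.0], [0.28, 0.77, 0.0, 0.0, 0.0, 0.47, 0.0], [0.32, 0.76, 0.0, 0.0, 0.0, 0.46, 0.0], [0.35, 0.75, 0.0, 0.0, 0.0, 0.46, 0.0], [0.37, 0.73, 0.0, 0.0, 0.0, 0.46, 0.0], [0.41, 0.71, 0.0, 0.0, 0.0, 0.47, 0.0], [0.43, 0.7, 0.0, 0.0, 0.0, 0.46, 0.0], [0.46, 0.68, 0.0, 0.0, 0.0, 0.46, 0.0]]
[[0.49, 0.66, 0.0, 0.0, 0.0, 0.46, 0.0], [0.52, 0.65, 0.0, 0.0, 0.0, 0.47, 0.0]]
max 0.83 end [ 0.5015  0.1731  0.2307 -0.7843]
```

{"method": "play_rows", "body": {"steps": [[0,0.82,0,0,0,0.46,0],[0.03,0.82,0,0,0,0.47,0],[0.06,0.82,0,0,0,0.46,0],[0.09,0.82,0,0,0,0.46,0],[0.12,0.82,0,0,0,0.46,0],[0.16,0.8,0,0,0,0.47,0],[0.19,0.8,0,0,0,0.46,0],[0.22,0.8,0,0,0,0.46,0]]}}

```text
time: 8.98
tcp_pos: [0.4877, -0.0316, 0.2307]
tcp_rot: [[-0.928, 0.372, -0.001], [0.372, 0.928, 0.0], [0.001, -0.0, -1.0]]
ft_force: [0.5, -0.4, -1.5]
gripper_width: 0.0168
```

{"method": "play_rows", "body": {"steps": [[0.26,0.78,0,0,0,0.46,0],[0.28,0.77,0,0,0,0.47,0],[0.32,0.76,0,0,0,0.46,0],[0.35,0.75,0,0,0,0.46,0],[0.37,0.73,0,0,0,0.46,0],[0.41,0.71,0,0,0,0.47,0],[0.43,0.7,0,0,0,0.46,0],[0.46,0.68,0,0,0,0.46,0]]}}

```text
time: 9.98
tcp_pos: [0.4986, 0.1324, 0.2306]
tcp_rot: [[-0.762, 0.648, -0.001], [0.648, 0.762, -0.0], [0.001, -0.001, -1.0]]
ft_force: [-0.2, 0.1, -2.0]
gripper_width: 0.0167
```

{"method": "play_rows", "body": {"steps": [[0.49,0.66,0,0,0,0.46,0],[0.52,0.65,0,0,0,0.47,0],[0,0,0,0,0,0,0]]}}

```text
time: 10.35
tcp_pos: [0.5013, 0.1739, 0.2306]
tcp_rot: [[-0.709, 0.705, -0.001], [0.705, 0.709, -0.0], [0.001, -0.001, -1.0]]
ft_force: [-1.1, -0.2, -1.7]
gripper_width: 0.0168
```

Run:
```python
from model import *
s=manip.read_state();print(s["tcp_pos"],s["ft_force"],s["moment"],s["gripper_width"])
p=manip.snapshot("side");np.save("side5.npy",p,allow_pickle=True);crop(p,"side5.png",200,100,360,250,4)
p=manip.snapshot("scene");np.save("scene5.npy",p,allow_pickle=True);crop(p,"scene5.png",180,100,340,250,4)
```

```text
[0.50130345 0.17391189 0.23059745] [-1.14126553 -0.22818548 -1.67057704] [0.1091411  0.17818653 0.03831401] 0.016804828182561883
```

View pics/side5.png

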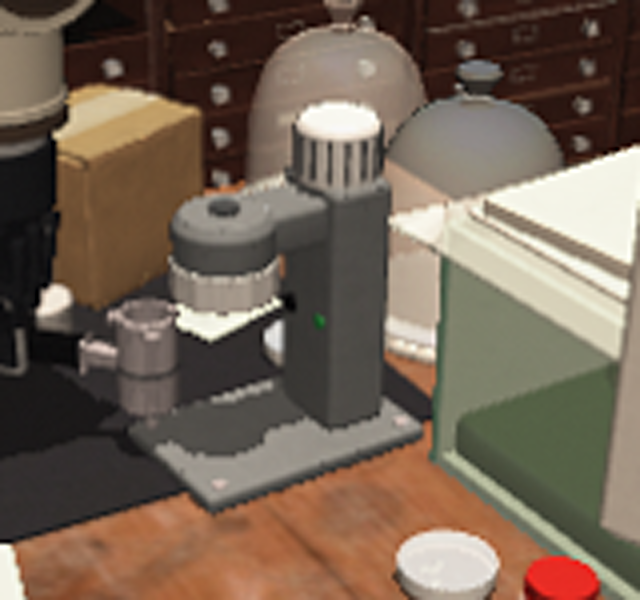

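View pics/scene5.png

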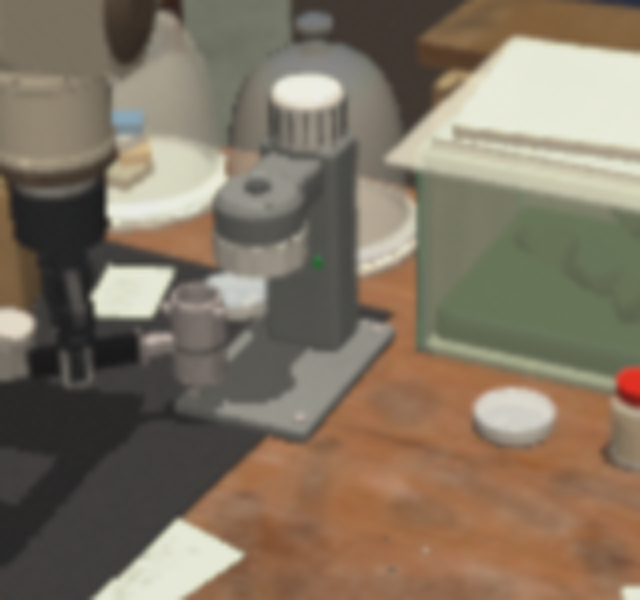

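Run:
```python
from model import *
m=(.6145,.0606,.096)
for n,b in (("side5",(222,145,282,210)),("scene5",(215,135,275,200))):
    p=np.load(n+".npy",allow_pickle=True).item()
    s=9
    c=(.5013+.1*.709,.1739-.1*.705,-.784)
    P=[((0,255,0),T(*m,np.r_[ring(.036,.135),ring(.036,.195)])),((0,255,255),T(*c,np.r_[ring(.0185,.072),ring(.022,.068),ring(.022,0)]+[0,0,.042]))]
    crop(p,n+"z.png",*b,s,P)
```

```text
(no output)
```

View pics/side5z.png

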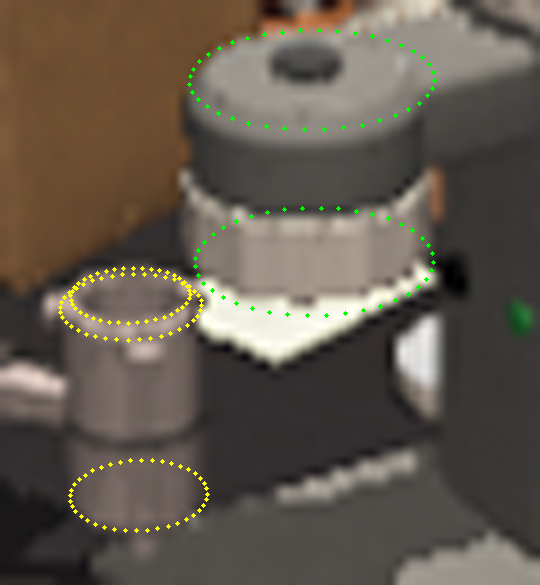

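View pics/scene5z.png

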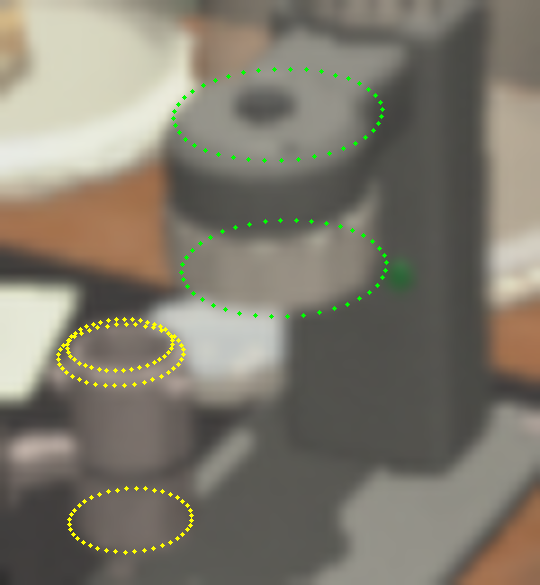

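Run:
```python
from plan import *
plan([.5447,.1346,.2386,None],4)
```

```text
[[-0.58, 0.04, -0.08, 0.0, 0.0, 0.0, 0.0], [-0.57, 0.03, -0.08, 0.0, 0.0, 0.0, 0.0], [-0.58, 0.04, -0.08, 0.0, 0.0, 0.0, 0.0], [-0.58, 0.03, -0.07, 0.0, 0.0, 0.0, 0.0]]
max 0.58 end [ 0.5447  0.1346  0.2385 -0.7831]
```

{"method": "play_rows", "body": {"steps": [[-0.58,0.04,-0.08,0,0,0,0],[-0.57,0.03,-0.08,0,0,0,0],[-0.58,0.04,-0.08,0,0,0,0],[-0.58,0.03,-0.08,0,0,0,0],[0,0,0,0,0,0,0]]}}

```text
time: 11.08
tcp_pos: [0.5456, 0.1338, 0.2392]
tcp_rot: [[-0.707, 0.707, 0.0], [0.707, 0.707, -0.0], [-0.0, -0.0, -1.0]]
ft_force: [0.5, -0.2, -2.0]
gripper_width: 0.0167
```

Run:
```python
from model import *
s=manip.read_state();print(s["tcp_pos"],s["ft_force"],s["moment"])
for n,b in (("side",(225,145,285,210)),("scene",(215,135,275,200))):
    p=manip.snapshot(n);np.save(n+"6.npy",p,allow_pickle=True);crop(p,n+"6.png",*b,9)
p=manip.snapshot("wrist");np.save("w6.npy",p,allow_pickle=True);cv2.imwrite("pics/w6.png",p["frame"][:,:,::-1])
```

```text
[0.54563502 0.13376973 0.23922806] [ 0.54955973 -0.15948279 -1.95738679] [ 0.11785601  0.16636946 -0.04201504]
```

View pics/side6.png

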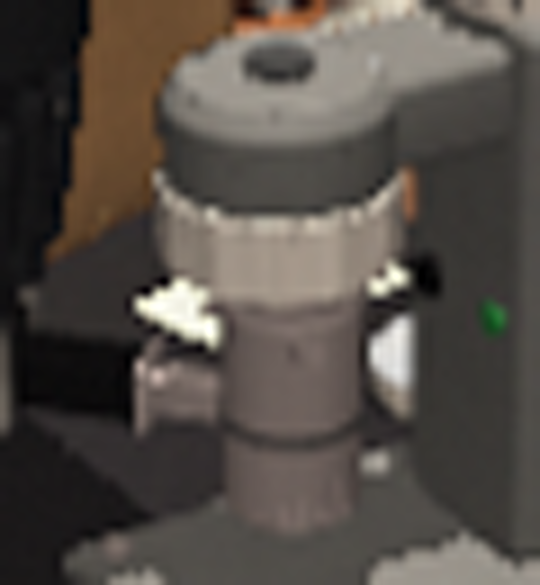

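View pics/scene6.png

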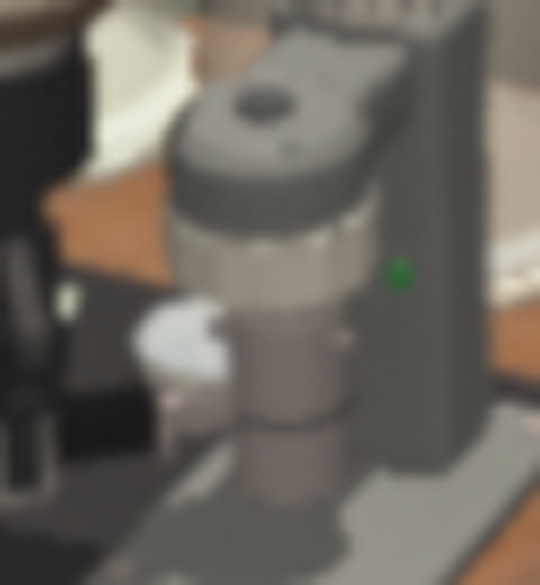

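View pics/w6.png

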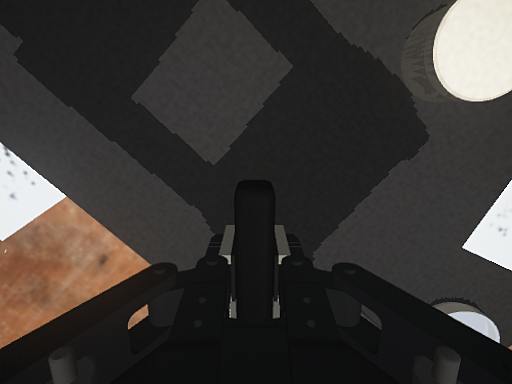

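{"method": "play_rows", "body": {"steps": [[0.07,0.07,0,0,0,0,0],[0.07,0.07,0,0,0,0,0],[0,0,0,0,0,0,0]]}}

```text
time: 11.6
tcp_pos: [0.5447, 0.1401, 0.2392]
tcp_rot: [[-0.708, 0.706, 0.0], [0.706, 0.708, -0.0], [-0.0, 0.0, -1.0]]
ft_force: [-0.0, -0.2, -2.2]
gripper_width: 0.0166
```

Run:
```python
from model import *
s=manip.read_state();print(s["tcp_pos"],s["ft_force"],s["moment"])
for n,b in (("side",(225,145,285,210)),("scene",(215,135,275,200))):
    p=manip.snapshot(n);np.save(n+"7.npy",p,allow_pickle=True);
    cx,cy=s["tcp_pos"][:2]+.1*np.array([.707,-.707])
    ax=np.array([[cx,cy,z] for z in np.arange(.0,.2,.002)])
    L=[]
    crop(p,n+"7.png",*b,9,[((0,255,0),ax)])
```

```text
[0.54469041 0.14005003 0.23923467] [-0.03184713 -0.24156717 -2.17997091] [0.13732066 0.08208198 0.02800597]
```

View pics/side7.png

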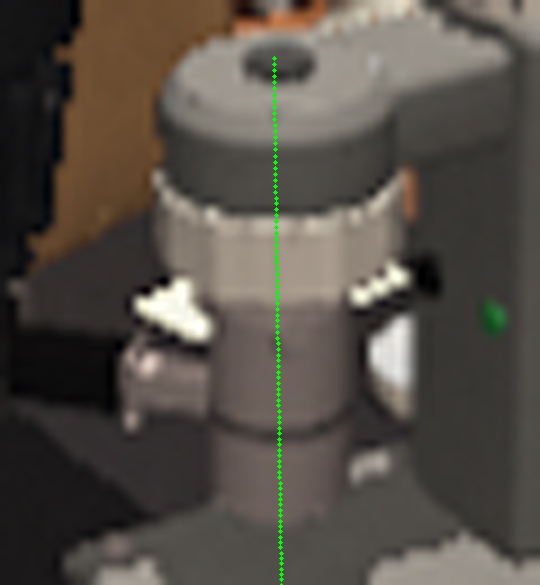

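View pics/scene7.png

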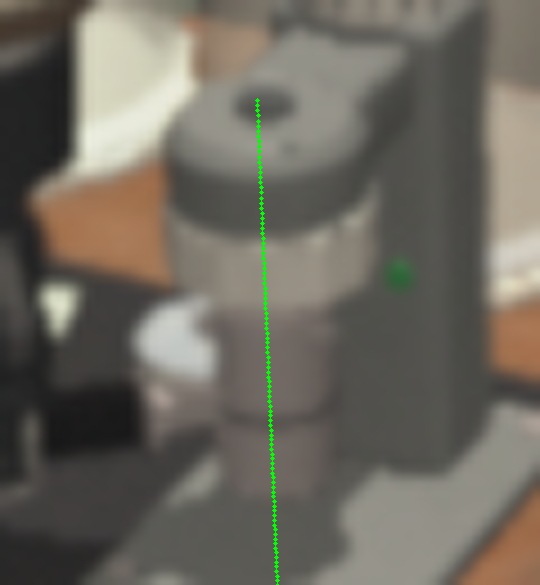

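{"method": "play_rows", "body": {"steps": [[-0.04,-0.01,-0.2,0,0,0,0],[0,0,-0.2,0,0,0,0],[0,0,-0.1,0,0,0,0],[0,0,-0.1,0,0,0,0],[0,0,0,0,0,0,0]]}}

```text
time: 12.32
tcp_pos: [0.5454, 0.1388, 0.2544]
tcp_rot: [[-0.708, 0.706, 0.0], [0.706, 0.708, -0.0], [-0.0, 0.0, -1.0]]
ft_force: [0.7, 0.6, -1.8]
gripper_width: 0.0163
```

```bash
cat > st.py <<'E'
from bench import manip
import numpy as np
s=manip.read_state();R=s["tcp_rot"];a=np.arctan2(-R[1][0],-R[0][0]);p=s["tcp_pos"]
print("t",s["time"],"orig z %.1f"%((p[2]-.1888)*1e3),"yaw %.3f"%a,"axis",(p[:2]+.1*np.array([np.cos(a),np.sin(a)])).round(4),"F",np.round(s["ft_force"],1),"M",np.round(s["moment"],2),"w",round(s["gripper_width"],4))
E
python3 st.py
```

```text
t 12.325 orig z 65.6 yaw -0.784 axis [0.6162 0.0682] F [ 0.7  0.6 -1.8] M [ 0.11  0.19 -0.05] w 0.0163
```

{"method": "play_rows", "body": {"steps": [[0,0,-0.04,0,0,0,0],[0,0,-0.04,0,0,0,0],[0,0,0,0,0,0,0]]}}

```text
time: 12.7
tcp_pos: [0.5453, 0.1388, 0.2562]
tcp_rot: [[-0.708, 0.706, 0.0], [0.706, 0.708, -0.0], [-0.0, -0.0, -1.0]]
ft_force: [0.7, 0.4, -2.3]
gripper_width: 0.0168
```

{"method": "play_rows", "body": {"steps": [[0,0,-0.04,0,0,0,0],[0,0,0,0,0,0,0]]}}

```text
time: 12.95
tcp_pos: [0.5453, 0.1388, 0.2573]
tcp_rot: [[-0.708, 0.706, 0.0], [0.706, 0.708, -0.0], [-0.0, -0.0, -1.0]]
ft_force: [0.4, 0.5, -1.0]
gripper_width: 0.0163
```

{"method": "play_rows", "body": {"steps": [[0,0,-0.04,0,0,0,0],[0,0,0,0,0,0,0]]}}

```text
time: 13.2
tcp_pos: [0.5452, 0.1388, 0.258]
tcp_rot: [[-0.708, 0.706, -0.001], [0.706, 0.708, -0.0], [0.0, -0.0, -1.0]]
ft_force: [0.1, 0.3, -6.6]
gripper_width: 0.0164
```

```bash
python3 st.py
```

```text
t 13.2 orig z 69.2 yaw -0.784 axis [0.616  0.0682] F [ 0.1  0.3 -6.6] M [0.45 0.25 0.07] w 0.0164
```

{"method": "play_rows", "body": {"steps": [[-0.01,-0.21,0,0,0,-0.6,0],[0,0,0,0,0,0,0]]}}

```text
time: 13.45
tcp_pos: [0.5417, 0.1348, 0.2581]
tcp_rot: [[-0.744, 0.668, -0.0], [0.668, 0.744, -0.0], [0.0, -0.0, -1.0]]
ft_force: [-0.5, 1.0, -5.3]
gripper_width: 0.0169
```

```bash
python3 st.py
```

```text
t 13.45 orig z 69.3 yaw -0.732 axis [0.616 0.068] F [-0.5  1.  -5.3] M [0.45 0.4  0.12] w 0.0169
```

{"method": "play_rows", "body": {"steps": [[0,-0.21,0,0,0,-0.6,0],[0,0,0,0,0,0,0]]}}

```text
time: 13.7
tcp_pos: [0.5383, 0.131, 0.2582]
tcp_rot: [[-0.777, 0.629, -0.0], [0.629, 0.777, -0.0], [0.0, -0.0, -1.0]]
ft_force: [-0.3, 1.0, -4.7]
gripper_width: 0.0172
```

```bash
python3 st.py
```

```text
t 13.7 orig z 69.4 yaw -0.681 axis [0.616 0.068] F [-0.3  1.  -4.7] M [0.41 0.38 0.12] w 0.0172
```

{"method": "play_rows", "body": {"steps": [[-0.01,-0.21,-0.02,0,0,-0.6,0],[0,0,0,0,0,0,0]]}}

```text
time: 13.95
tcp_pos: [0.5353, 0.1267, 0.2587]
tcp_rot: [[-0.809, 0.588, -0.0], [0.588, 0.809, -0.0], [-0.0, -0.0, -1.0]]
ft_force: [0.4, 0.3, -4.0]
gripper_width: 0.0165
```

```bash
python3 st.py
```

```text
t 13.95 orig z 69.9 yaw -0.629 axis [0.6161 0.0679] F [ 0.4  0.3 -4. ] M [0.27 0.45 0.08] w 0.0165
```

{"method": "play_rows", "body": {"steps": [[0,-0.21,0,0,0,-0.6,0],[0,0,0,0,0,0,0]]}}

```text
time: 14.2
tcp_pos: [0.5323, 0.1225, 0.259]
tcp_rot: [[-0.838, 0.546, 0.001], [0.546, 0.838, -0.0], [-0.001, 0.0, -1.0]]
ft_force: [0.2, 1.0, -2.1]
gripper_width: 0.0168
```

```bash
python3 st.py
```

```text
t 14.2 orig z 70.2 yaw -0.577 axis [0.6161 0.068 ] F [ 0.2  1.  -2.1] M [0.16 0.17 0.02] w 0.0168
```

{"method": "play_rows", "body": {"steps": [[-0.01,-0.21,0,0,0,-0.6,0],[0,0,0,0,0,0,0]]}}

```text
time: 14.45
tcp_pos: [0.5296, 0.1181, 0.2589]
tcp_rot: [[-0.865, 0.501, 0.001], [0.501, 0.865, 0.0], [-0.0, 0.0, -1.0]]
ft_force: [0.2, 1.1, -1.7]
gripper_width: 0.0166
```

```bash
python3 st.py
```

```text
t 14.45 orig z 70.1 yaw -0.525 axis [0.6162 0.068 ] F [ 0.2  1.1 -1.7] M [0.23 0.14 0.09] w 0.0166
```

{"method": "play_rows", "body": {"steps": [[0,0,-0.04,0,0,0,0],[0,0,0,0,0,0,0]]}}

```text
time: 14.7
tcp_pos: [0.5296, 0.1182, 0.2599]
tcp_rot: [[-0.866, 0.5, 0.0], [0.5, 0.866, -0.0], [-0.0, 0.0, -1.0]]
ft_force: [0.7, 0.3, -2.6]
gripper_width: 0.0167
```

```bash
python3 st.py
```

```text
t 14.7 orig z 71.1 yaw -0.523 axis [0.6162 0.0682] F [ 0.7  0.3 -2.6] M [0.28 0.12 0.11] w 0.0167
```

{"method": "play_rows", "body": {"steps": [[0,0,-0.04,0,0,0,0],[0,0,0,0,0,0,0]]}}

```text
time: 14.95
tcp_pos: [0.5295, 0.118, 0.2608]
tcp_rot: [[-0.867, 0.499, 0.0], [0.499, 0.867, -0.0], [-0.0, 0.0, -1.0]]
ft_force: [1.3, 2.2, -2.6]
gripper_width: 0.0166
```

```bash
python3 st.py
```

```text
t 14.95 orig z 72.0 yaw -0.523 axis [0.6162 0.0681] F [ 1.3  2.2 -2.6] M [0.32 0.12 0.18] w 0.0166
```

{"method": "play_rows", "body": {"steps": [[0,0.1,0,0,0,0.3,0],[0,0,0,0,0,0,0]]}}

```text
time: 15.2
tcp_pos: [0.5308, 0.1202, 0.2607]
tcp_rot: [[-0.853, 0.522, -0.0], [0.522, 0.853, -0.0], [-0.0, -0.0, -1.0]]
ft_force: [0.5, 1.4, -1.8]
gripper_width: 0.0167
```

```bash
python3 st.py
```

```text
t 15.2 orig z 71.9 yaw -0.549 axis [0.6161 0.068 ] F [ 0.5  1.4 -1.8] M [0.18 0.15 0.02] w 0.0167
```

{"method": "play_rows", "body": {"steps": [[0,0,-0.04,0,0,0,0],[0,0,-0.04,0,0,0,0],[0,0,0,0,0,0,0]]}}

```text
time: 15.58
tcp_pos: [0.5307, 0.1201, 0.2628]
tcp_rot: [[-0.853, 0.522, 0.0], [0.522, 0.853, -0.0], [-0.0, 0.0, -1.0]]
ft_force: [0.2, 0.8, -1.5]
gripper_width: 0.0168
```

```bash
python3 st.py
```

```text
t 15.575 orig z 74.0 yaw -0.549 axis [0.6161 0.0679] F [ 0.2  0.8 -1.5] M [0.14 0.1  0.12] w 0.0168
```

{"method": "play_rows", "body": {"steps": [[0,0,-0.06,0,0,0,0],[0,0,-0.06,0,0,0,0],[0,0,0,0,0,0,0]]}}

```text
time: 15.95
tcp_pos: [0.5307, 0.1201, 0.2657]
tcp_rot: [[-0.853, 0.522, -0.0], [0.522, 0.853, -0.0], [0.0, -0.0, -1.0]]
ft_force: [0.3, 0.8, -4.2]
gripper_width: 0.0166
```

```bash
python3 st.py
```

```text
t 15.95 orig z 76.9 yaw -0.549 axis [0.616 0.068] F [ 0.3  0.8 -4.2] M [0.26 0.27 0.04] w 0.0166
```

{"method": "play_rows", "body": {"steps": [[0,0,-0.06,0,0,0,0],[0,0,-0.06,0,0,0,0],[0,0,0,0,0,0,0]]}}

```text
time: 16.32
tcp_pos: [0.5307, 0.1201, 0.2687]
tcp_rot: [[-0.853, 0.522, -0.0], [0.522, 0.853, -0.0], [0.0, -0.0, -1.0]]
ft_force: [0.6, 0.5, -4.6]
gripper_width: 0.0166
```

```bash
python3 st.py
```

```text
t 16.325 orig z 79.9 yaw -0.549 axis [0.616 0.068] F [ 0.6  0.5 -4.6] M [0.34 0.39 0.05] w 0.0166
```

{"method": "play_rows", "body": {"steps": [[0,0,-0.06,0,0,0,0],[0,0,-0.06,0,0,0,0],[0,0,0,0,0,0,0]]}}

```text
time: 16.7
tcp_pos: [0.5307, 0.1201, 0.2718]
tcp_rot: [[-0.853, 0.521, -0.0], [0.521, 0.853, -0.0], [0.0, -0.0, -1.0]]
ft_force: [-0.7, 2.3, -5.4]
gripper_width: 0.0165
```

```bash
python3 st.py
```

```text
t 16.7 orig z 83.0 yaw -0.549 axis [0.616 0.068] F [-0.7  2.3 -5.4] M [0.42 0.53 0.04] w 0.0165
```

{"method": "play_rows", "body": {"steps": [[0,0,-0.03,0,0,0,0],[-0.01,-0.21,0,0,0,-0.6,0],[0,-0.21,0,0,0,-0.6,0],[0,0,0,0,0,0,0]]}}

```text
time: 17.2
tcp_pos: [0.5257, 0.1107, 0.2725]
tcp_rot: [[-0.903, 0.43, 0.0], [0.43, 0.903, -0.0], [-0.0, -0.0, -1.0]]
ft_force: [-0.9, 1.6, -4.9]
gripper_width: 0.0168
```

```bash
python3 st.py
```

```text
t 17.2 orig z 83.7 yaw -0.444 axis [0.616  0.0677] F [-0.9  1.6 -4.9] M [0.35 0.46 0.09] w 0.0168
```

{"method": "play_rows", "body": {"steps": [[-0.01,-0.21,0,0,0,-0.6,0],[0,-0.21,0,0,0,-0.6,0],[0,0,0,0,0,0,0]]}}

```text
time: 17.58
tcp_pos: [0.5217, 0.1012, 0.2725]
tcp_rot: [[-0.942, 0.334, 0.0], [0.334, 0.942, -0.0], [-0.0, -0.0, -1.0]]
ft_force: [0.2, 1.2, -5.8]
gripper_width: 0.0166
```

```bash
python3 st.py
```

```text
t 17.575 orig z 83.7 yaw -0.341 axis [0.616  0.0677] F [ 0.2  1.2 -5.8] M [0.26 0.47 0.1 ] w 0.0166
```

Turning freely above the hump (side force about 1 N). Continue.

{"method": "play_rows", "body": {"steps": [[-0.01,-0.21,0,0,0,-0.6,0],[0,-0.21,0,0,0,-0.6,0],[-0.01,-0.21,0,0,0,-0.6,0],[0,0,0,0,0,0,0]]}}

```text
time: 18.08
tcp_pos: [0.5178, 0.086, 0.2725]
tcp_rot: [[-0.983, 0.183, -0.0], [0.183, 0.983, -0.0], [0.0, -0.0, -1.0]]
ft_force: [0.2, 1.1, -7.2]
gripper_width: 0.0167
```

```bash
python3 st.py
```

```text
t 18.075 orig z 83.7 yaw -0.184 axis [0.6161 0.0677] F [ 0.2  1.1 -7.2] M [0.17 0.5  0.08] w 0.0167
```

{"method": "play_rows", "body": {"steps": [[0,-0.21,0,0,0,-0.6,0],[-0.01,-0.21,0,0,0,-0.6,0],[0,-0.21,0,0,0,-0.6,0],[0,0,0,0,0,0,0]]}}

```text
time: 18.58
tcp_pos: [0.516, 0.0704, 0.2725]
tcp_rot: [[-1.0, 0.028, 0.0], [0.028, 1.0, -0.0], [-0.0, -0.0, -1.0]]
ft_force: [0.6, 0.9, -5.6]
gripper_width: 0.0168
```

```bash
python3 st.py
```

```text
t 18.575 orig z 83.7 yaw -0.028 axis [0.616  0.0676] F [ 0.6  0.9 -5.6] M [0.14 0.54 0.06] w 0.0168
```

{"method": "play_rows", "body": {"steps": [[-0.01,-0.21,0,0,0,-0.6,0],[0,-0.21,0,0,0,-0.6,0],[-0.01,-0.21,0,0,0,-0.6,0],[0,0,0,0,0,0,0]]}}

```text
time: 19.08
tcp_pos: [0.5169, 0.0547, 0.2724]
tcp_rot: [[-0.992, -0.129, -0.0], [-0.129, 0.992, -0.0], [0.0, -0.0, -1.0]]
ft_force: [0.1, 1.0, -4.7]
gripper_width: 0.0164
```

```bash
python3 st.py
```

```text
t 19.075 orig z 83.6 yaw 0.129 axis [0.6161 0.0676] F [ 0.1  1.  -4.7] M [0.08 0.56 0.09] w 0.0164
```

{"method": "play_rows", "body": {"steps": [[0,-0.21,0,0,0,-0.6,0],[-0.01,-0.21,0,0,0,-0.6,0],[0,0,0,0,0,0,0]]}}

```text
time: 19.45
tcp_pos: [0.5188, 0.0444, 0.2724]
tcp_rot: [[-0.973, -0.232, -0.0], [-0.232, 0.973, -0.0], [0.0, -0.0, -1.0]]
ft_force: [0.4, 1.5, -5.9]
gripper_width: 0.0165
```

```bash
python3 st.py
```

```text
t 19.45 orig z 83.6 yaw 0.234 axis [0.616  0.0676] F [ 0.4  1.5 -5.9] M [-0.01  0.54  0.07] w 0.0165
```

{"method": "play_rows", "body": {"steps": [[0,-0.1,0,0,0,-0.3,0],[0,0,0,0,0,0,0]]}}

```text
time: 19.7
tcp_pos: [0.5193, 0.0419, 0.2725]
tcp_rot: [[-0.966, -0.259, 0.0], [-0.259, 0.966, -0.0], [-0.0, -0.0, -1.0]]
ft_force: [0.5, 1.3, -6.0]
gripper_width: 0.0165
```

```bash
python3 st.py
```

```text
t 19.7 orig z 83.7 yaw 0.262 axis [0.6159 0.0679] F [ 0.5  1.3 -6. ] M [0.05 0.54 0.06] w 0.0165
```

{"method": "play_rows", "body": {"steps": [[0,-0.1,0,0,0,-0.3,0],[0,0,0,0,0,0,0]]}}

```text
time: 19.95
tcp_pos: [0.52, 0.0394, 0.2724]
tcp_rot: [[-0.958, -0.285, -0.0], [-0.285, 0.958, -0.0], [0.0, -0.0, -1.0]]
ft_force: [-0.5, 2.5, -5.5]
gripper_width: 0.0164
```

```bash
python3 st.py
```

```text
t 19.95 orig z 83.6 yaw 0.289 axis [0.6158 0.0679] F [-0.5  2.5 -5.5] M [0.07 0.55 0.15] w 0.0164
```

{"method": "play_rows", "body": {"steps": [[0,-0.11,0,0,0,-0.3,0],[0,0,0,0,0,0,0]]}}

```text
time: 20.2
tcp_pos: [0.5208, 0.0367, 0.2724]
tcp_rot: [[-0.951, -0.311, -0.0], [-0.311, 0.951, -0.0], [0.0, -0.0, -1.0]]
ft_force: [-0.6, 0.7, -5.6]
gripper_width: 0.0165
```

```bash
python3 st.py
```

```text
t 20.2 orig z 83.6 yaw 0.316 axis [0.6158 0.0677] F [-0.6  0.7 -5.6] M [-0.01  0.45  0.11] w 0.0165
```

{"method": "play_rows", "body": {"steps": [[0,-0.07,0,0,0,-0.2,0],[0,0,0,0,0,0,0]]}}

```text
time: 20.45
tcp_pos: [0.5213, 0.0351, 0.2725]
tcp_rot: [[-0.945, -0.327, -0.0], [-0.327, 0.945, -0.0], [0.0, -0.0, -1.0]]
ft_force: [-0.3, 1.7, -6.2]
gripper_width: 0.0165
```

```bash
python3 st.py
```

```text
t 20.45 orig z 83.7 yaw 0.333 axis [0.6158 0.0678] F [-0.3  1.7 -6.2] M [-0.02  0.49  0.13] w 0.0165
```

{"method": "play_rows", "body": {"steps": [[0,-0.07,0,0,0,-0.2,0],[0,0,0,0,0,0,0]]}}

```text
time: 20.7
tcp_pos: [0.5219, 0.0334, 0.2725]
tcp_rot: [[-0.939, -0.343, 0.0], [-0.343, 0.939, 0.0], [-0.0, -0.0, -1.0]]
ft_force: [-0.4, 1.6, -5.1]
gripper_width: 0.0164
```

```bash
python3 st.py
```

```text
t 20.7 orig z 83.7 yaw 0.351 axis [0.6158 0.0677] F [-0.4  1.6 -5.1] M [0.1  0.46 0.05] w 0.0164
```

{"method": "play_rows", "body": {"steps": [[0,-0.07,0,0,0,-0.2,0],[0,0,0,0,0,0,0]]}}

```text
time: 20.95
tcp_pos: [0.5225, 0.0318, 0.2725]
tcp_rot: [[-0.933, -0.36, 0.0], [-0.36, 0.933, 0.0], [-0.0, 0.0, -1.0]]
ft_force: [0.0, 3.2, -5.9]
gripper_width: 0.0169
```

```bash
python3 st.py
```

```text
t 20.95 orig z 83.7 yaw 0.368 axis [0.6158 0.0678] F [ 0.   3.2 -5.9] M [ 0.33  0.43 -0.06] w 0.0169
```

{"method": "play_rows", "body": {"steps": [[0,-0.04,0,0,0,-0.1,0],[0,0,0,0,0,0,0]]}}

```text
time: 21.2
tcp_pos: [0.5228, 0.031, 0.2725]
tcp_rot: [[-0.93, -0.368, -0.0], [-0.368, 0.93, 0.0], [-0.0, 0.0, -1.0]]
ft_force: [0.1, 6.5, -6.4]
gripper_width: 0.0164
```

```bash
python3 st.py
```

```text
t 21.2 orig z 83.7 yaw 0.377 axis [0.6158 0.0678] F [ 0.1  6.5 -6.4] M [ 0.56  0.46 -0.22] w 0.0164
```

{"method": "play_rows", "body": {"steps": [[0,0.2,0,0,0,0.55,0],[0,0,0.06,0,0,0,0],[0,0,0.06,0,0,0,0],[0,0,0.04,0,0,0,0],[0,0,0,0,0,0,0]]}}

```text
time: 21.82
tcp_pos: [0.5211, 0.0354, 0.2684]
tcp_rot: [[-0.946, -0.323, 0.0], [-0.323, 0.946, -0.0], [0.0, -0.0, -1.0]]
ft_force: [0.9, -1.4, -4.6]
gripper_width: 0.0167
```

```bash
python3 st.py
```

```text
t 21.825 orig z 79.6 yaw 0.329 axis [0.6157 0.0677] F [ 0.9 -1.4 -4.6] M [-0.22  0.32 -0.04] w 0.0167
```

{"method": "play_rows", "body": {"steps": [[0,0,0.04,0,0,0,0],[0,0,0,0,0,0,0]]}}

```text
time: 22.08
tcp_pos: [0.521, 0.0355, 0.2675]
tcp_rot: [[-0.947, -0.323, 0.0], [-0.323, 0.947, -0.0], [0.0, -0.0, -1.0]]
ft_force: [1.1, -0.4, -4.6]
gripper_width: 0.0165
```

```bash
python3 st.py
```

```text
t 22.075 orig z 78.7 yaw 0.328 axis [0.6157 0.0678] F [ 1.1 -0.4 -4.6] M [-0.23  0.33 -0.05] w 0.0165
```

{"method": "play_rows", "body": {"steps": [[0,0,0.03,0,0,0,0],[0,0,0,0,0,0,0]]}}

```text
time: 22.32
tcp_pos: [0.521, 0.0355, 0.2668]
tcp_rot: [[-0.947, -0.323, 0.0], [-0.323, 0.947, -0.0], [-0.0, -0.0, -1.0]]
ft_force: [0.5, -1.1, -3.2]
gripper_width: 0.0166
```

```bash
python3 st.py
```

```text
t 22.325 orig z 78.0 yaw 0.328 axis [0.6157 0.0678] F [ 0.5 -1.1 -3.2] M [-0.22  0.26 -0.08] w 0.0166
```

{"method": "play_rows", "body": {"steps": [[0,0,0.03,0,0,0,0],[0,0,0,0,0,0,0]]}}

```text
time: 22.58
tcp_pos: [0.5211, 0.0356, 0.2662]
tcp_rot: [[-0.947, -0.323, 0.001], [-0.323, 0.947, -0.0], [-0.0, -0.0, -1.0]]
ft_force: [1.6, -0.9, -2.7]
gripper_width: 0.0167
```

```bash
python3 st.py
```

```text
t 22.575 orig z 77.4 yaw 0.328 axis [0.6158 0.0678] F [ 1.6 -0.9 -2.7] M [-0.03 -0.13 -0.1 ] w 0.0167
```

{"method": "play_rows", "body": {"steps": [[0,0,0.02,0,0,0,0],[0,0,0,0,0,0,0]]}}

```text
time: 22.82
tcp_pos: [0.5211, 0.0356, 0.2658]
tcp_rot: [[-0.947, -0.323, 0.001], [-0.323, 0.947, -0.0], [-0.001, -0.0, -1.0]]
ft_force: [1.5, 0.2, 3.2]
gripper_width: 0.0168
```

```bash
python3 st.py
python3 - <<'E'
from model import *
for n,b in (("side",(215,140,295,215)),("scene",(205,130,285,205))):
    p=manip.snapshot(n);crop(p,n+"8.png",*b,7)
E
```

```text
t 22.825 orig z 77.0 yaw 0.328 axis [0.6158 0.0678] F [1.5 0.2 3.2] M [ 0.07 -0.31 -0.04] w 0.0168
```

View pics/side8.png

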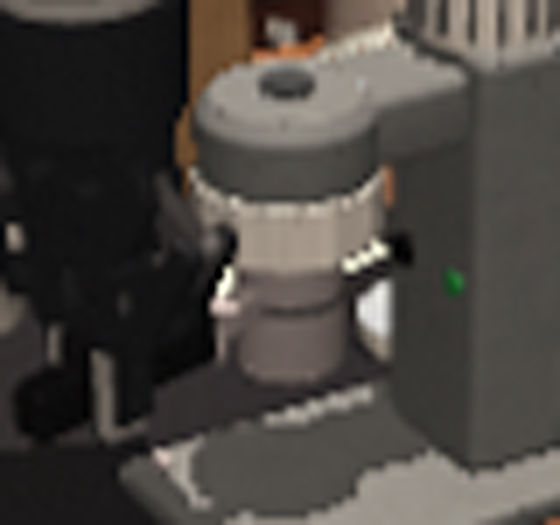

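View pics/scene8.png

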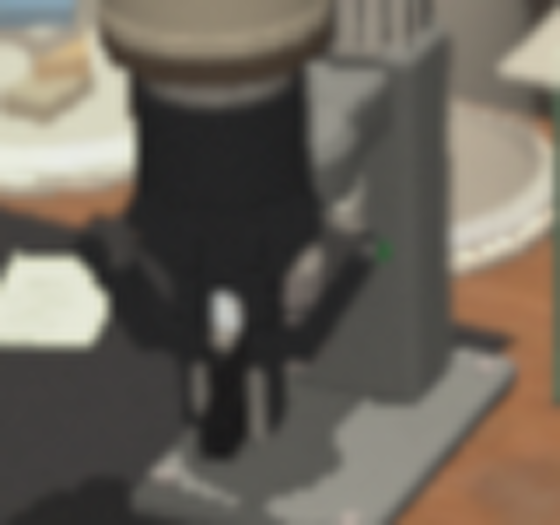

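{"method": "play_rows", "body": {"steps": [[0,0,-0.01,0,0,0,0],[0,0,0,0,0,0,0.3],[0,0,0,0,0,0,0.5],[0,0,0,0,0,0,0.7],[0,0,0,0,0,0,0.7],[0,0,0,0,0,0,0.7]]}}

```text
time: 23.68
tcp_pos: [0.521, 0.0355, 0.2657]
tcp_rot: [[-0.947, -0.323, -0.0], [-0.323, 0.947, -0.0], [0.0, -0.0, -1.0]]
ft_force: [-0.5, -0.2, -0.2]
gripper_width: 0.0598
```

```bash
python3 st.py
python3 - <<'E'
from model import *
p=manip.snapshot("wrist");cv2.imwrite("pics/w9.png",p["frame"][:,:,::-1])
for n,b in (("side",(215,140,295,215)),):
    p=manip.snapshot(n);crop(p,n+"9.png",*b,7)
E
```

```text
t 23.675 orig z 76.9 yaw 0.328 axis [0.6156 0.0678] F [-0.5 -0.2 -0.2] M [0.   0.04 0.  ] w 0.0598
```

View pics/side9.png

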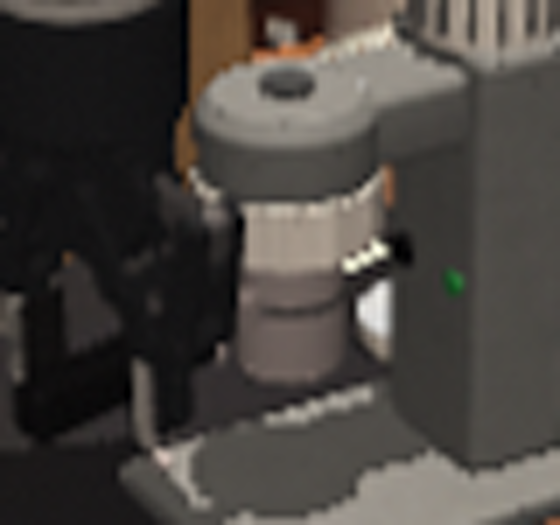

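View pics/w9.png

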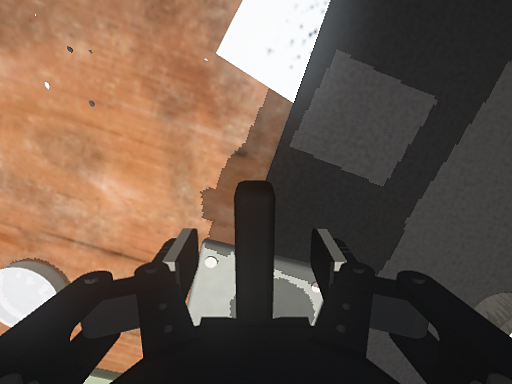

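{"method": "play_rows", "body": {"steps": [[0.1,0,-0.3,0,0,0,0.75],[0.2,0,-0.6,0,0,0,0.8],[0.4,0,-0.8,0,0,0,0.8],[0.8,0,-0.8,0,0,0,0.8],[0.8,0,-0.8,0,0,0,0.8],[0.8,0,-0.5,0,0,0,0.8],[0.5,0,0,0,0,0,0.8],[0,0,0,0,0,0,0.8]]}}

```text
time: 24.78
tcp_pos: [0.4353, 0.0064, 0.3609]
tcp_rot: [[-0.947, -0.322, 0.001], [-0.322, 0.947, -0.0], [-0.0, -0.0, -1.0]]
ft_force: [0.2, 1.0, -0.3]
gripper_width: 0.0684
```

Run:
```python
from model import *
s=manip.read_state();print(s["time"],s["tcp_pos"],s["ft_force"])
m=(.6158,.0675,.096);c=(.6158,.0678,.328)
for n,b in (("side",(200,130,300,220)),("scene",(190,120,290,210))):
    p=manip.snapshot(n);np.save(n+"10.npy",p,allow_pickle=True);crop(p,n+"10.png",*b,6)
    crop(p,n+"10o.png",*b,6,[((0,255,0),T(*c,np.r_[ring(.022,.077)])),((0,0,255),T(*c,[[-.046,0,.11],[-.1,0,.11],[-.138,0,.11]]))])
p=manip.snapshot("wrist");np.save("w10.npy",p,allow_pickle=True);cv2.imwrite("pics/w10.png",p["frame"][:,:,::-1])
```

```text
24.775 [0.43526505 0.00639495 0.36087424] [ 0.24568008  0.97030025 -0.28730887]
```

View pics/side10.png

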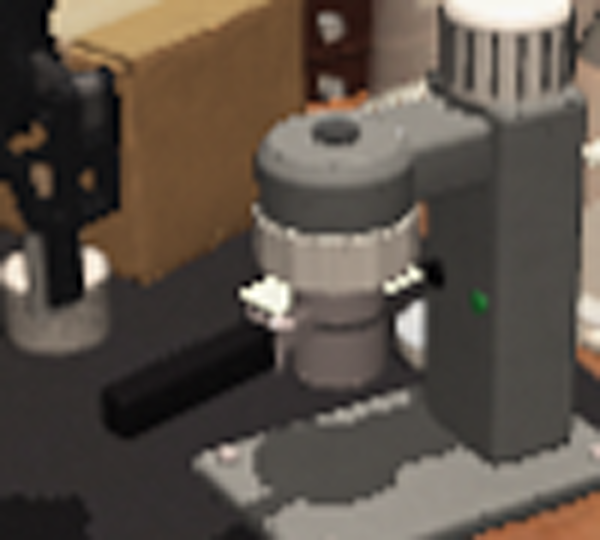

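View pics/scene10o.png

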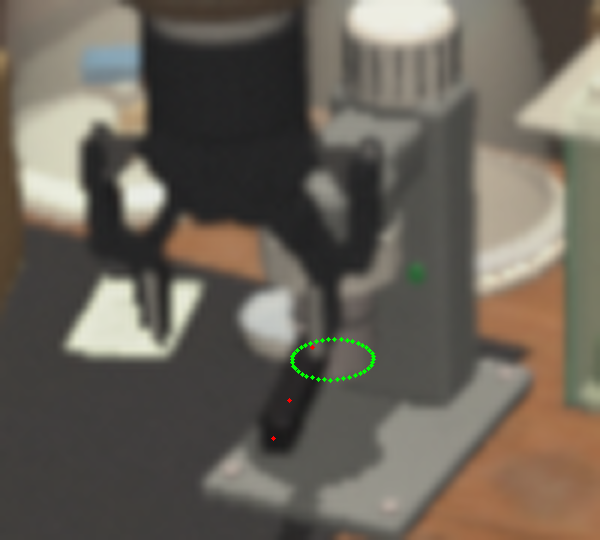

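View pics/w10.png

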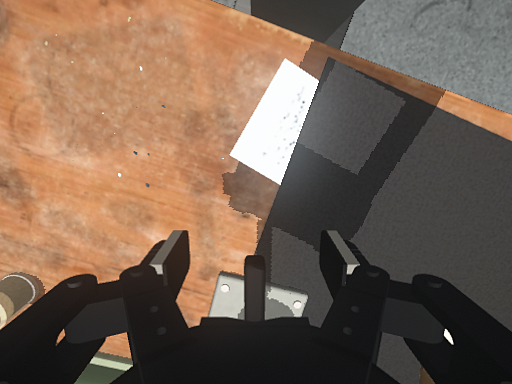

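View pics/side10o.png

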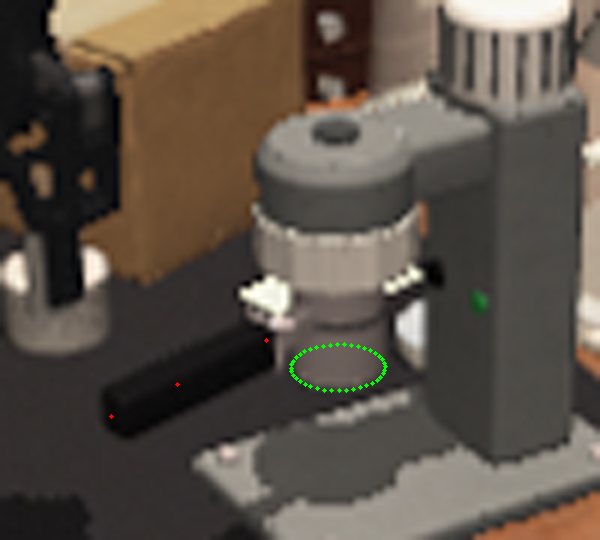

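```bash
python3 -c "
from bench import manip
print(manip.job_done())"
```

```text
the job is handed in; nothing more can be done
None
```

The cup is back on the mill, hanging locked and upright, and I handed the job in at about 25 s of the 72 s allowed.

- **Lining up:** I took the cup across its handle from above. I then set it under the mouth by comparing the cup with the collar in the side and scene pictures.
- **Finding the way in:** I pressed the lugs lightly against the collar (about 5 N) and swept the handle from far left. The gaps opened at a world yaw of about -0.55 rad.
- **Locking:** I pushed up past the hump against the spring and turned right until the stop pushed back with 6.5 N sideways, at about +0.37 rad. I then backed off about 3 degrees and lowered the cup into the pockets.

**Last checks**
- **Seating:** the arm's own height reading put the cup's underside 77.0 mm above the desk, exactly the locked height. The collar took the load there: the vertical force went from -2.7 to +3.2 N.
- **Release:** the force readings fell to about zero once the fingers opened.
- **After backing away:** in the side picture the cup hangs upright, within about a pixel of where it should be, with the handle out at the front and slightly to the right. The gripper mostly hid the cup in the scene picture.

**Disagreements and limits**
- The scene and side cameras disagreed by 2–5 mm on absolute positions, so I relied on comparing cup and collar within the same picture, and then on feel.
- I saw no sign of touching a bystander, but I did not measure their positions again at the end.
- The hand-in reports no verdict.

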